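# Find the full paint jar by its weight

### The arm

A 6-joint arm with a two-finger parallel gripper is mounted at the origin on a cart in front of the work surface, level with it; the furniture and walls round the work are solid. World frame = base frame: x ahead of the robot, y to its left, z up, the work surface at z = 0. Lengths are in m, angles in rad, forces in N, time in s.
With the tool pointing down it reaches from about 0.35 to 0.725 m from the base axis. Payload 6 kg.
Tool frame: the origin (TCP) lies at the very end of the fingers, on their centre line; the grasp point (between the pads) lies env.grasp_offset behind it (env.grasp_offset is the distance from the TCP to the grasp point, in m); z points along the fingers, y is the line along which they close (so a half turn about z gives the same grasp; the last joint's range is limited). The gripper opens to 85 mm and grips with 20 to 120 N. Pads are 22 mm wide; open, the fingers measure 114 mm over their backs; the gripper's body (76 mm by 85 mm) begins 54 mm behind the grasp point. The pads swing forward as they close: fully open they stand 13 mm farther back than shut.
Start: joints at [-0.845, 0.04, 0.085, 0, -1.615, -0.334], TCP at [0.229, -0.555, 0.206] pointing down, gripper open.
Joint ranges: [-2.56, 2.56], [-1.29, 2.01], [-1.08, 1.49], [-3.29, 1.98], [-2.81, -0.18], [-2.99, 2.99]. Speed limits (rad/s): [2.57, 2.57, 3.01, 3.14, 3.14, 3.14].

### API

Orientations are given as a rotation vector (axis times angle).
In Python, from rig import env, vision, hand_in gives the robot as it stands.
- The arm moves only by the shell command python3 -m crank 'ROWS'. ROWS is a JSON object of lists of equal length, an entry for each row: "jaw": the opening, from 0 (shut) to 1 (fully open); "dp": the shift along the world's x, y, z in m, a list of three; "angular": the turn, a rotation vector about the world's x, y, z in rad, a list of three. A call has exactly 8 rows; each row is the pose to reach, as a shift and turn from the pose commanded when the call began; what a row does not reach only later rows make up. A row lasts 1/12 s, in which the tool goes at most 41.7 mm and 7.16 degrees, less where a joint would pass 70% of its speed; a pose out of reach is approached as far as the arm can. A call with a gripper value outside its range is refused whole. The fingers move at their own pace and stop on an object; the grip force is fixed at half the most. Time passes only in rows, so rows that repeat a pose let the fingers close, or fill a call up. It gives the time, the measured TCP pose, the force, the opening and the grip force at its end, in the units of the state.
- env.sense(): the state, without advancing time (a new reading comes with each control period).
- vision.grab_frame(name): name is "scene" or "top" or "wrist"; returns a dict with "color" (420x560x3 uint8, red, green, blue), "camera_matrix" (3x3 intrinsics, pixels), "R" (3x3) and "t" (3): a world point X has camera coordinates R X + t; the wrist camera has in their place "tool_from_camera" (4x4, takes a point from camera to tool coordinates, whose origin is the TCP and whose axes are the flange's). Camera axes: x right, y down, z forward; pixel columns grow to the right and rows downward; lengths in m; the calibration is good to about 2 mm. The wrist camera is an equidistant fisheye: a pixel r from the principal point sees the ray r / f radians off the axis. A picture is of the moment at which its call begins: read the wrist's pose just before it. There is no depth.
- hand_in(): hands the job in; it is judged then, once.
The state is a dict: "time_s": time; "joint_pos": joint angles; "qvel": joint speeds; "joint_torque": joint torques, N m; "ee_pos": TCP position; "tool_rot": TCP orientation; "contact_force": force on the tool from outside, world axes, zero at the start; "wrist_torque": the same for the moment, N m; "grip_width": finger opening in m; "gripper_force": force on a finger pad.
Only numpy, scipy, OpenCV 4.12 (cv2) and the standard library are available. Lean on these libraries where they do the work, as an engineer would, in place of code of your own. Each camera call takes 0.05 s, during which the arm holds its last target. There are 200 camera calls.

### The job

Three matching closed jars of blue paint stand loose near the front of the bench, left of the jar rack; one is full, the other two are part used, and only their weight tells which. Heft each one, put the two lighter jars away in the wooden rack, each fully seated upright in a well of its own, and finish with the heaviest jar still in the gripper, held upright and still about 20 cm above the bench for the painter to take: do not put it down or let go at the end. The jars are thin plastic, so grip them lightly, set them down rather than drop them, and leave everything else on the bench where it is.

Things in the scene. Friction and masses are not known exactly. Their poses are not given: they have to be found in the camera images.
- jar_a: closed jar of blue paint, one of three alike (which is full is hidden): full 440 to 520 g, part used 110 to 280 g. White label and lid. 74 mm high: body 61 mm across up to 58 mm, then the lid, 58 mm. Thin plastic: a pad force over 60 N cracks it, 20 to 40 N holds it. Origin: centre of its underside, z up, yaw meaningless. Upright left of the rack, nearer the robot than any other jar
- jar_b: closed jar of blue paint, one of three alike (which is full is hidden): full 440 to 520 g, part used 110 to 280 g. White label and lid. 74 mm high: body 61 mm across up to 58 mm, then the lid, 58 mm. Thin plastic: a pad force over 60 N cracks it, 20 to 40 N holds it. Origin: centre of its underside, z up, yaw meaningless. Upright left of the rack, nearer the robot than any other jar
- jar_c: closed jar of blue paint, one of three alike (which is full is hidden): full 440 to 520 g, part used 110 to 280 g. White label and lid. 74 mm high: body 61 mm across up to 58 mm, then the lid, 58 mm. Thin plastic: a pad force over 60 N cracks it, 20 to 40 N holds it. Origin: centre of its underside, z up, yaw meaningless. Upright left of the rack, nearer the robot than any other jar
- rack: wooden jar rack fixed to the table, 312 mm long (its y), 100 mm wide (its x), end cheeks 34 mm high. Base board 8 mm thick; 20 to 32 mm above the table a deck with three 68 mm holes, 3 mm chamfer, 96 mm apart along y. A jar stands through a hole on the base board, underside at 8 mm, top at 82 mm. Origin: centre of the underside, z up
- well_0 (a point): the left (+y) well of the rack: point on the axis of the well, on the inner floor where a seated jar's underside rests (8 mm above the table, 24 mm below the deck's top face)
- well_1 (a point): the middle well of the rack: point on the axis of the well, on the inner floor where a seated jar's underside rests (8 mm above the table, 24 mm below the deck's top face)
- well_2 (a point): the right (-y) well of the rack: point on the axis of the well, on the inner floor where a seated jar's underside rests (8 mm above the table, 24 mm below the deck's top face)
- yellow_jar: bystander: the one jar with yellow paint, 61 mm across, 74 mm high, behind the blue ones; origin at the centre of its underside; stays where it is
- red_brush: bystander: flat paint brush with a red handle, 206 mm long, 15 mm high, lying behind the rack; origin at the centre of its underside; stays where it is
- blue_brush: bystander: flat paint brush with a blue handle, 186 mm long, 15 mm high, lying far left; origin at the centre of its underside; stays where it is
- chalk_pink: bystander: stick of pink chalk, 65 mm long, 13 mm thick, lying in front of the wooden paint box; origin at the centre of its underside; stays where it is
- yellow_driver: bystander: screwdriver with a yellow handle, 173 mm long, 22 mm high, lying to the right of the rack; origin at the centre of its underside; stays where it is
Mind the look-alikes: they are no part of the job. Leave any pink or red look-alike of the jar_b alone. What is shaped like the jar_c but orange or red is not meant.

How it is judged:
By the outcome, as a careful person would: the job done as asked, in the order asked, and still so for the second after the job is handed in, while the arm keeps its last pose, push and grip.
It also fails if it takes over 72 s, if anything falls off the work surface, if the arm or the gripper's body presses on something with over 40 N, if the wrist force passes 120 N, or if a joint passes its speed limit or range.

## Working session

There is one attempt and no reset: what is moved stays moved. The work goes in short steps, Python scripts to look and compute and a shell command to move; the robot and the scene stay as the last step left them, time stands still between calls to the robot, and variables do not carry over. Pictures are saved under pics/ and viewed, at most 12 in all, crops included, and the job is handed in when it is done.

```bash
mkdir -p pics; ls
python3 - <<'E'
from rig import env, vision
import cv2
print(env.grasp_offset, env.sense())
for n in("scene","top"):
    f=vision.grab_frame(n); cv2.imwrite(f"pics/{n}0.png",f["color"][...,::-1]); print(n,f["camera_matrix"].tolist(),f["R"].tolist(),f["t"].tolist())
E
```

```text
pics
0.0187 {'time_s': 0.0, 'joint_pos': array([-8.45298577e-01,  4.07958088e-02,  8.37756870e-02, -4.80175853e-04,
       -1.61549035e+00, -3.33680914e-01]), 'qvel': array([-1.10842395e-07,  2.77119408e-04, -6.57148272e-04,  1.11559840e-03,
        1.00811614e-03,  1.34436531e-03]), 'joint_torque': array([ 8.20077057e-04, -3.68208432e+01,  3.47418880e+01,  6.93232700e+00,
       -5.24333926e-03, -7.83286396e-06]), 'ee_pos': array([ 0.2290395 , -0.55414802,  0.2045654 ]), 'tool_rot': array([ 6.11479277e-01, -3.08104701e+00, -2.70400966e-03]), 'contact_force': array([-0.9916911 ,  0.003694  ,  0.70396994]), 'wrist_torque': array([ 0.01744132,  0.00164657, -0.02283529]), 'gripper_force': 0.0, 'grip_width': 0.08537378099052108}
scene [[461.39380637545, 0.0, 276.8506794617244], [0.0, 461.39380637545, 216.31725129839768], [0.0, 0.0, 1.0]] [[0.842663691165395, -0.5384401513436444, 0.00032712772028966756], [-0.38441308471469543, -0.6020351308264982, -0.6998430406532979], [0.3770205351060397, 0.5896065676972693, -0.714296585065756]] [-0.4610021770576474, 0.23454103475898166, 1.394379963059057]
top [[491.55956471405676, 0.0, 285.36560585609845], [0.0, 491.55956471405676, 217.19649606245835], [0.0, 0.0, 1.0]] [[-0.008751855645328582, -0.9999552457427091, -0.00359326236187455], [-0.9875661981812358, 0.00920735332084205, -0.15693383591400956], [0.15695989689287973, 0.002175122171997066, -0.9876025818166504]] [0.044739297334934, 0.5257750193913605, 1.4823724767007824]
```

View pics/top0.png

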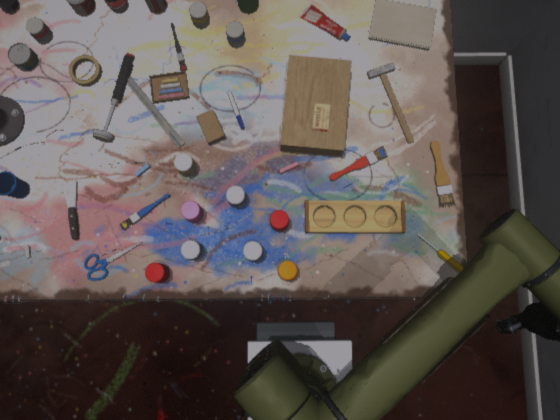

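View pics/scene0.png

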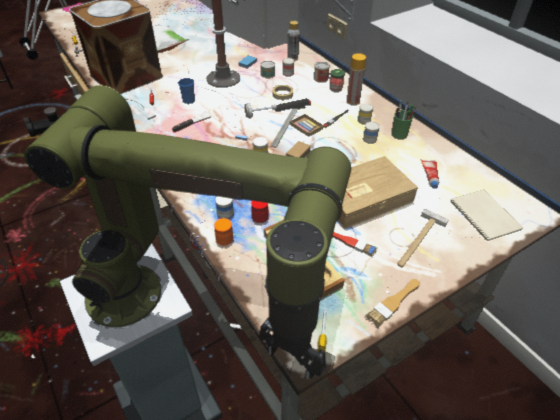

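The top view shows four white lids, at about (183,162), (235,195), (190,250) and (252,250). There are coloured-lid decoys nearby, and the rack holes sit at (324,354,385; 216). Next I'll zoom in and localise them.

```bash
cat > h.py <<'E'
import numpy as np, cv2
from rig import env, vision
def ray(f,uv,z):
    K,R,t=(np.array(f[k]) for k in("camera_matrix","R","t"))
    d=R.T@np.linalg.inv(K)@[*uv,1]; c=-R.T@t
    return c+d*(z-c[2])/d[2]
def proj(f,X):
    p=f["camera_matrix"]@(np.array(f["R"])@X+f["t"]); return p[:2]/p[2]
E
python3 - <<'E'
from h import *
f=vision.grab_frame("top"); im=f["color"]
for p in [(183,162),(235,195),(190,250),(252,250),(191,210),(279,220),(287,270),(155,272)]:
    x,y=p; w=im[y-14:y+15,x-14:x+15].astype(int)
    d=np.abs(w-np.median(w[12:17,12:17],axis=(0,1))).max(2)<28
    n,l,s,c=cv2.connectedComponentsWithStats(d.astype(np.uint8)); i=l[14,14]
    print(p,s[i],(c[i]+[x-14,y-14]).round(1),ray(f,c[i]+[x-14,y-14],.074).round(4),"nom",ray(f,p,.074).round(3))
for p in [(324,216),(354,216),(385,216)]: print(p,ray(f,p,.032).round(3))
for X in [(.4,.0,.032)]: print(proj(f,np.array(X)))
c=cv2.resize(im[140:290,130:430],(800,400),interpolation=cv2.INTER_CUBIC)
cv2.imwrite("pics/c.png",c[...,::-1])
E
```

```text
(183, 162) [  0   4  23  19 275] [181.5 160.4] [0.7017 0.3597 0.074 ] nom [0.697 0.355 0.074]
(235, 195) [  5   5  18  17 247] [234.8 194.1] [0.5941 0.1938 0.074 ] nom [0.591 0.193 0.074]
(190, 250) [  5   5  18  18 262] [189.6 249.2] [0.4264 0.3284 0.074 ] nom [0.424 0.327 0.074]
(252, 250) [  6   6  18  18 256] [252.1 250.3] [0.4215 0.1408 0.074 ] nom [0.422 0.141 0.074]
(191, 210) [  4   5  18  18 239] [189.5 209.4] [0.5478 0.3314 0.074 ] nom [0.546 0.327 0.074]
(279, 220) [  5   4  18  18 252] [278.6 218.6] [0.5169 0.0604 0.074 ] nom [0.513 0.059 0.074]
(287, 270) [  5   5  19  18 268] [286.9 269.5] [0.3629 0.0366 0.074 ] nom [0.362 0.036 0.074]
(155, 272) [  4   5  19  19 275] [153.7 271.8] [0.3597 0.4341 0.074 ] nom [0.359 0.43  0.074]
(324, 216) [ 0.53  -0.081  0.032]
(354, 216) [ 0.529 -0.174  0.032]
(385, 216) [ 0.529 -0.271  0.032]
[298.7213869  258.02898407]
```

View pics/c.png

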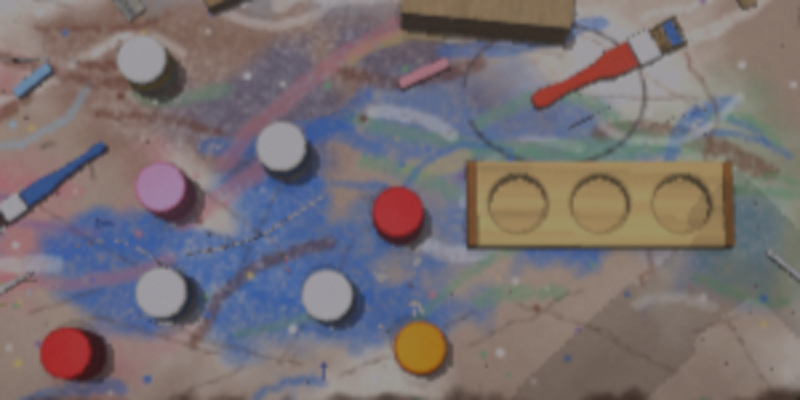

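The three blue jars are at about (0.594,0.194), (0.426,0.328) and (0.4215,0.141). The one at the back left is the yellow jar. I'll go above the rack and take a wrist picture to refine the wells.

```bash
python3 -m crank '{"jaw":[1,1,1,1,1,1,1,1],"dp":[[0.03,0.038,0.02],[0.06,0.076,0.04],[0.09,0.114,0.04],[0.115,0.145,0.04],[0.14,0.176,0.04],[0.165,0.208,0.04],[0.19,0.24,0.04],[0.215,0.272,0.04]],"angular":[[0,0,0],[0,0,0],[0,0,0],[0,0,0],[0,0,0],[0,0,0],[0,0,0],[0,0,0]]}'
python3 -m crank '{"jaw":[1,1,1,1,1,1,1,1],"dp":[[0.025,0.03,0],[0.05,0.06,0],[0.07,0.085,0],[0.085,0.105,0],[0.085,0.108,0],[0.085,0.108,0],[0.085,0.108,0],[0.085,0.108,0]],"angular":[[0,0,0],[0,0,0],[0,0,0],[0,0,0],[0,0,0],[0,0,0],[0,0,0],[0,0,0]]}'
python3 - <<'E'
from h import *
s=env.sense(); f=vision.grab_frame("wrist"); cv2.imwrite("pics/w1.png",f["color"][...,::-1])
import pickle; pickle.dump((s,f),open("w1.pkl","wb")); print(s["ee_pos"],s["tool_rot"],s["contact_force"],f["camera_matrix"],f["tool_from_camera"])
f=vision.grab_frame("top"); pickle.dump(f,open("t1.pkl","wb"))
E
```

```text
time_s: 0.82
ee_pos: [0.4325, -0.2964, 0.2456]
tool_rot: [-0.612, 3.081, 0.0]
contact_force: [0.4, -1.1, -0.9]
grip_width: 0.0854
gripper_force: 0.0
time_s: 1.48
ee_pos: [0.5164, -0.191, 0.2457]
tool_rot: [-0.61, 3.082, -0.0]
contact_force: [-0.5, 0.1, 0.5]
grip_width: 0.0853
gripper_force: 0.0
[ 0.51635826 -0.19100283  0.24571685] [-6.10214621e-01  3.08164828e+00 -1.70876323e-04] [-0.54857318  0.06610274  0.54213437] [[325.1922621    0.         288.11965339]
 [  0.         325.1922621  212.29514651]
 [  0.           0.           1.        ]] [[ 6.66019482e-04 -9.60431329e-01 -2.78516101e-01  7.14336665e-02]
 [ 9.99999778e-01  6.36804055e-04  1.95366692e-04 -3.99099283e-04]
 [-1.02761092e-05 -2.78516170e-01  9.60431540e-01 -1.67283376e-01]
 [ 0.00000000e+00  0.00000000e+00  0.00000000e+00  1.00000000e+00]]
```

View pics/w1.png

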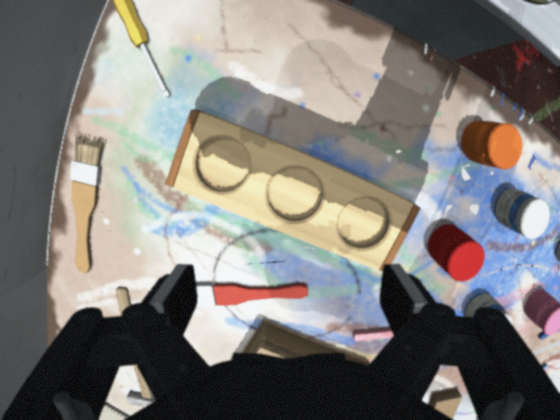

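The wrist view shows the wells at about (223,163), (295,193) and (363,221), all empty. I'll fit the rack pose in both cameras by edge matching.

```bash
cat >> h.py <<'E'
from scipy.spatial.transform import Rotation as Ro
def wproj(s,f,X):
    T=np.array(f["tool_from_camera"]); Rt=Ro.from_rotvec(s["tool_rot"]).as_matrix()
    p=(((X-s["ee_pos"])@Rt)-T[:3,3])@T[:3,:3]
    r=np.linalg.norm(p[:,:2],axis=1); th=np.arctan2(r,p[:,2]); K=f["camera_matrix"]
    return p[:,:2]/r[:,None]*(th*K[0,0])[:,None]+K[:2,2]
def tproj(f,X):
    p=(X@np.array(f["R"]).T+f["t"])@np.array(f["camera_matrix"]).T; return p[:,:2]/p[:,2:]
E
python3 - <<'E'
from h import *
import pickle
from scipy.optimize import minimize
s,w=pickle.load(open("w1.pkl","rb")); t=pickle.load(open("t1.pkl","rb"))
a=np.linspace(0,2*np.pi,60); y=np.linspace(-.156,.156,60); x=np.linspace(-.05,.05,20)
o=lambda v,c:np.full(len(v),c)
def model(R):
    P=[np.c_[R*np.cos(a),R*np.sin(a)+k*.096,o(a,.032)] for k in(-1,0,1)]
    P+=[np.c_[o(y,q),y,o(y,.032)] for q in(-.05,.05)]+[np.c_[x,o(x,q),o(x,.034)] for q in(-.156,.156)]
    return np.vstack(P)
def fit(im,pr,R,x0):
    M=model(R); e=cv2.Canny(cv2.cvtColor(im,cv2.COLOR_RGB2GRAY),40,120)
    D=cv2.distanceTransform(255-e,cv2.DIST_L2,5)
    def c(q):
        cs,sn=np.cos(q[2]),np.sin(q[2]); X=M@np.array([[cs,-sn,0],[sn,cs,0],[0,0,1]]).T+[q[0],q[1],0]
        uv=pr(X).astype(np.float32); d=cv2.remap(D,uv[None,:,0],uv[None,:,1],cv2.INTER_LINEAR); return np.minimum(d,5).mean()
    best=min((minimize(c,np.array(x0)+[i,j,0],method="Nelder-Mead",options=dict(initial_simplex=np.array(x0)+[i,j,0]+np.array([[0,0,0],[.004,0,0],[0,.004,0],[0,0,.02]]))) for i in(-.006,0,.006) for j in(-.006,0,.006)),key=lambda r:r.fun)
    return best.x.round(4),round(best.fun,2)
for R in(.034,.037):
    print(R,"wrist",fit(w["color"],lambda X:wproj(s,w,X),R,[.53,-.174,0]))
    t0=t["color"]; print(R,"top",fit(t0,lambda X:tproj(t,X),R,[.53,-.174,0]))
# lid in wrist
for X in[(.5941,.1938,.074),(.4264,.3284,.074),(.4215,.1408,.074)]: print(wproj(s,w,np.array([X])))
E
```

```text
0.034 wrist (array([ 0.5292, -0.1784, -0.0115]), np.float64(1.0))
0.034 top (array([ 0.5297, -0.1775, -0.0634]), np.float64(2.11))
0.037 wrist (array([ 0.5296, -0.1776, -0.0099]), np.float64(1.22))
0.037 top (array([ 0.5319, -0.1759, -0.0145]), np.float64(2.09))
[[499.07891693 331.4017608 ]]
[[591.1630929  262.18403608]]
[[537.41459136 220.73350678]]
```

```bash
python3 -m crank '{"jaw":[1,1,1,1,1,1,1,1],"dp":[[-0.01,0.035,0],[-0.022,0.075,0],[-0.034,0.115,0],[-0.046,0.155,-0.01],[-0.058,0.195,-0.02],[-0.07,0.235,-0.03],[-0.08,0.27,-0.04],[-0.09,0.305,-0.04]],"angular":[[0,0,0],[0,0,0],[0,0,0],[0,0,0],[0,0,0],[0,0,0],[0,0,0],[0,0,0]]}'
python3 -m crank '{"jaw":[1,1,1,1,1,1,1,1],"dp":[[-0.004,0.02,0],[-0.005,0.026,0],[-0.005,0.026,0],[-0.005,0.026,0],[-0.005,0.026,0],[-0.005,0.026,0],[-0.005,0.026,0],[-0.005,0.026,0]],"angular":[[0,0,0],[0,0,0],[0,0,0],[0,0,0],[0,0,0],[0,0,0],[0,0,0],[0,0,0]]}'
python3 - <<'E'
from h import *
s=env.sense(); f=vision.grab_frame("wrist"); cv2.imwrite("pics/w2.png",f["color"][...,::-1])
import pickle; pickle.dump((s,f),open("w2.pkl","wb")); print(s["ee_pos"],s["contact_force"],s["joint_pos"])
for X in[(.5941,.1938,.074),(.4264,.3284,.074),(.4215,.1408,.074)]: print(wproj(s,f,np.array([X])))
t=vision.grab_frame("top"); pickle.dump(t,open("t2.pkl","wb"))
E
```

```text
time_s: 2.25
ee_pos: [0.425, 0.1157, 0.2037]
tool_rot: [0.61, -3.08, -0.001]
contact_force: [1.0, 0.8, -0.4]
grip_width: 0.0854
gripper_force: 0.0
time_s: 2.92
ee_pos: [0.422, 0.14, 0.2056]
tool_rot: [0.609, -3.082, -0.0]
contact_force: [-0.1, 0.5, 0.7]
grip_width: 0.0851
gripper_force: 0.0
[0.42200895 0.13997961 0.20558753] [-0.08614345  0.53180226  0.70278069] [ 7.78002290e-01 -3.84391736e-01 -2.87249753e-01 -5.28217500e-05
 -1.66791360e+00 -1.95843864e+00]
[[274.83918462 347.63375495]]
[[444.49676492 264.97576835]]
[[289.48963616 196.64067727]]
```

View pics/w2.png

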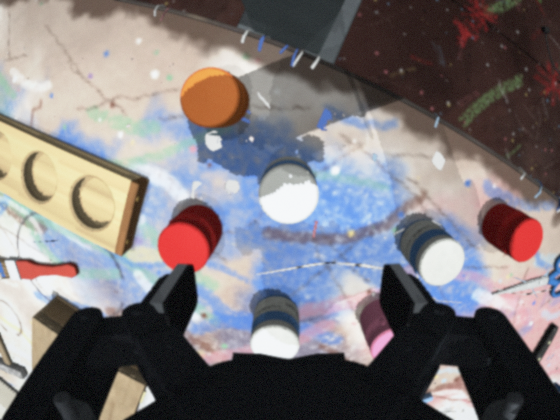

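The lid of the jar under the hand is centred at about (289,193), and the other two white-lidded blue jars are at (275,335) and (436,260). I'll fit the lid circles in both cameras.

```bash
cat >> h.py <<'E'
from scipy.optimize import minimize
def fitc(im,pr,x0,r=.029,z=.074,span=.008):
    g=cv2.GaussianBlur(cv2.cvtColor(im,cv2.COLOR_RGB2GRAY),(0,0),.8).astype(np.float32)
    a=np.linspace(0,2*np.pi,90)
    def samp(q,rr):
        uv=pr(np.c_[q[0]+rr*np.cos(a),q[1]+rr*np.sin(a),0*a+z]).astype(np.float32)
        return cv2.remap(g,uv[None,:,0],uv[None,:,1],cv2.INTER_LINEAR)[0]
    c=lambda q:-np.clip(samp(q,r-.0025)-samp(q,r+.0025),-10,60).mean()
    v=np.arange(-span,span+1e-9,.001)
    q=min(((x0[0]+i,x0[1]+j) for i in v for j in v),key=c)
    m=minimize(c,q,method="Nelder-Mead",options=dict(initial_simplex=np.array(q)+np.array([[0,0],[.001,0],[0,.001]])))
    return m.x.round(4),round(m.fun,1)
E
python3 - <<'E'
from h import *
import pickle
s1,w1=pickle.load(open("w1.pkl","rb"));s2,w2=pickle.load(open("w2.pkl","rb"));t=pickle.load(open("t1.pkl","rb"))
for x0 in[(.5941,.1938),(.4264,.3284),(.4215,.1408)]:
    print("w2",fitc(w2["color"],lambda X:wproj(s2,w2,X),x0),"w1",fitc(w1["color"],lambda X:wproj(s1,w1,X),x0),"top",fitc(t["color"],lambda X:tproj(t,X),x0))
E
```

```text
w2 (array([0.5876, 0.1907]), np.float64(-46.8)) w1 (array([0.5911, 0.1873]), np.float64(-1.4)) top (array([0.5931, 0.1934]), np.float64(-41.4))
w2 (array([0.4247, 0.3233]), np.float64(-56.5)) w1 (array([0.4184, 0.3204]), np.float64(-0.0)) top (array([0.4263, 0.3277]), np.float64(-39.6))
w2 (array([0.4211, 0.1389]), np.float64(-51.8)) w1 (array([0.4211, 0.1354]), np.float64(-47.9)) top (array([0.4213, 0.1403]), np.float64(-42.9))
```

```bash
python3 -m crank '{"jaw":[1,1,1,1,1,1,1,1],"dp":[[-0.001,-0.001,-0.035],[-0.001,-0.001,-0.07],[-0.001,-0.001,-0.105],[-0.001,-0.001,-0.13],[-0.001,-0.001,-0.155],[-0.001,-0.001,-0.172],[-0.001,-0.001,-0.18],[-0.001,-0.001,-0.18]],"angular":[[0,0,0],[0,0,0],[0,0,0],[0,0,0],[0,0,0],[0,0,0],[0,0,0],[0,0,0]]}'
python3 -m crank '{"jaw":[0.8,0.77,0.75,0.74,0.73,0.72,0.71,0.71],"dp":[[0,0,0],[0,0,0],[0,0,0],[0,0,0],[0,0,0],[0,0,0],[0,0,0],[0,0,0]],"angular":[[0,0,0],[0,0,0],[0,0,0],[0,0,0],[0,0,0],[0,0,0],[0,0,0],[0,0,0]]}'
```

```text
time_s: 3.68
ee_pos: [0.4198, 0.1389, 0.0238]
tool_rot: [0.611, -3.079, 0.002]
contact_force: [0.1, -0.4, 0.8]
grip_width: 0.0853
gripper_force: 0.0
time_s: 4.35
ee_pos: [0.4208, 0.1397, 0.0256]
tool_rot: [-0.612, 3.081, 0.0]
contact_force: [0.1, -0.1, -0.2]
grip_width: 0.0611
gripper_force: 0.0
```

```bash
python3 -m crank '{"jaw":[0.705,0.705,0.7,0.7,0.7,0.7,0.7,0.7],"dp":[[0,0,0],[0,0,0],[0,0,0],[0,0,0],[0,0,0],[0,0,0],[0,0,0],[0,0,0]],"angular":[[0,0,0],[0,0,0],[0,0,0],[0,0,0],[0,0,0],[0,0,0],[0,0,0],[0,0,0]]}'; python3 -c "
from rig import env;s=env.sense();print(s['gripper_force'],s['grip_width'],s['contact_force'],s['ee_pos'])"
```

```text
time_s: 5.02
ee_pos: [0.4207, 0.1397, 0.0255]
tool_rot: [0.611, -3.081, -0.0]
contact_force: [-0.4, 0.9, -0.3]
grip_width: 0.0598
gripper_force: 0.0
0.0 0.05978635216232556 [-0.37216301  0.91545363 -0.29837614] [0.42074377 0.13970858 0.02551861]
```

```bash
python3 -m crank '{"jaw":[0.695,0.69,0.69,0.685,0.68,0.68,0.68,0.68],"dp":[[0,0,0],[0,0,0],[0,0,0],[0,0,0],[0,0,0],[0,0,0],[0,0,0],[0,0,0]],"angular":[[0,0,0],[0,0,0],[0,0,0],[0,0,0],[0,0,0],[0,0,0],[0,0,0],[0,0,0]]}'
python3 - <<'E'
from h import *
s=env.sense();print(s['gripper_force'],s['grip_width'])
f=vision.grab_frame("wrist"); cv2.imwrite("pics/w3.png",f["color"][...,::-1])
E
```

```text
time_s: 5.68
ee_pos: [0.4208, 0.1396, 0.0256]
tool_rot: [-0.611, 3.081, -0.0]
contact_force: [-0.2, -0.7, 0.1]
grip_width: 0.0582
gripper_force: 0.6
0.5581055581569672 0.05817219838507828
```

View pics/w3.png

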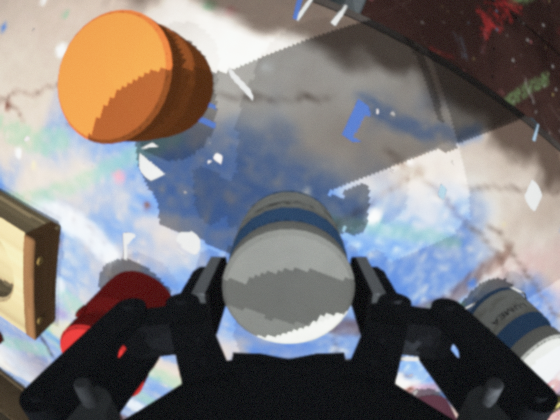

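The pads have just made contact at 58 mm, so they are on the lid. I'll tighten a little and watch the force.

```bash
python3 -m crank '{"jaw":[0.675,0.675,0.67,0.67,0.67,0.67,0.67,0.67],"dp":[[0,0,0],[0,0,0],[0,0,0],[0,0,0],[0,0,0],[0,0,0],[0,0,0],[0,0,0]],"angular":[[0,0,0],[0,0,0],[0,0,0],[0,0,0],[0,0,0],[0,0,0],[0,0,0],[0,0,0]]}'
```

```text
time_s: 6.4
ee_pos: [0.4209, 0.1396, 0.0257]
tool_rot: [-0.611, 3.081, -0.0]
contact_force: [0.6, -2.7, 2.6]
grip_width: 0.0573
gripper_force: 13.0
```

```bash
python3 -m crank '{"jaw":[0.665,0.665,0.66,0.66,0.66,0.66,0.66,0.66],"dp":[[0,0,0],[0,0,0],[0,0,0],[0,0,0],[0,0,0],[0,0,0],[0,0,0],[0,0,0]],"angular":[[0,0,0],[0,0,0],[0,0,0],[0,0,0],[0,0,0],[0,0,0],[0,0,0],[0,0,0]]}'
```

```text
time_s: 7.07
ee_pos: [0.4209, 0.1396, 0.0259]
tool_rot: [-0.611, 3.081, -0.0]
contact_force: [-0.5, -3.6, 5.7]
grip_width: 0.057
gripper_force: 30.2
```

```bash
cat > weigh.py <<'E'
from h import *
F=[];T=[]
for i in range(6):
    vision.grab_frame("wrist"); s=env.sense(); F.append(s["contact_force"]);T.append(s["joint_torque"])
print("F",np.mean(F,0).round(2),np.std(F,0).round(2),"tau",np.mean(T,0).round(2),s["gripper_force"].round(1),s["ee_pos"].round(4),s["time_s"])
E
python3 -m crank '{"jaw":[0.66,0.66,0.66,0.66,0.66,0.66,0.66,0.66],"dp":[[0,0,0.005],[0,0,0.01],[0,0,0.025],[0,0,0.04],[0,0,0.055],[0,0,0.06],[0,0,0.06],[0,0,0.06]],"angular":[[0,0,0],[0,0,0],[0,0,0],[0,0,0],[0,0,0],[0,0,0],[0,0,0],[0,0,0]]}'; python3 weigh.py
```

```text
time_s: 7.73
ee_pos: [0.4204, 0.1399, 0.0848]
tool_rot: [0.611, -3.081, -0.001]
contact_force: [0.5, -0.2, -2.5]
grip_width: 0.0568
gripper_force: 30.4Traceback (most recent call last):
  File "weigh.py", line 5, in <module>
    print("F",np.mean(F,0).round(2),np.std(F,0).round(2),"tau",np.mean(T,0).round(2),s["gripper_force"].round(1),s["ee_pos"].round(4),s["time_s"])
                                                                                     ^^^^^^^^^^^^^^^^^^^^^^^^
AttributeError: 'float' object has no attribute 'round'
```

```bash
sed -i 's/s\["gripper_force"\].round(1)/round(s["gripper_force"],1)/' weigh.py; python3 weigh.py
```

```text
F [-0.16 -0.23 -2.14] [0.62 0.63 0.2 ] tau [  0.   -16.17  35.49   7.24  -0.     0.  ] 30.4 [0.4208 0.1397 0.0855] 8.3333
```

This one weighs about 2.1–2.6 N, so it is part used. It goes to the left well (well_0), and I'll recheck the rack fit while hovering.

```bash
python3 -m crank '{"jaw":[0.66,0.66,0.66,0.66,0.66,0.66,0.66,0.66],"dp":[[0,0,0.03],[0.005,-0.01,0.055],[0.02,-0.04,0.06],[0.036,-0.074,0.06],[0.052,-0.108,0.06],[0.068,-0.142,0.06],[0.084,-0.173,0.06],[0.098,-0.2,0.06]],"angular":[[0,0,0],[0,0,0],[0,0,0],[0,0,0],[0,0,0],[0,0,0],[0,0,0],[0,0,0]]}'
python3 -m crank '{"jaw":[0.66,0.66,0.66,0.66,0.66,0.66,0.66,0.66],"dp":[[0.008,-0.016,0],[0.011,-0.022,0],[0.011,-0.022,0],[0.011,-0.022,0],[0.011,-0.022,0],[0.011,-0.022,0],[0.011,-0.022,0],[0.011,-0.022,0]],"angular":[[0,0,0],[0,0,0],[0,0,0],[0,0,0],[0,0,0],[0,0,0],[0,0,0],[0,0,0]]}'
cat > rackfit.py <<'E'
from h import *
import sys
def edges(im):
    return cv2.distanceTransform(255-cv2.Canny(cv2.cvtColor(im,cv2.COLOR_RGB2GRAY),40,120),cv2.DIST_L2,5)
s=env.sense(); w=vision.grab_frame("wrist"); t=vision.grab_frame("top")
cv2.imwrite(f"pics/{sys.argv[1]}.png",w["color"][...,::-1]); print(s["ee_pos"].round(4),s["tool_rot"].round(3),s["gripper_force"])
a=np.linspace(0,2*np.pi,60); y=np.linspace(-.156,.156,60); x=np.linspace(-.05,.05,20); o=lambda v,c:np.full(len(v),c)
M=np.vstack([np.c_[.034*np.cos(a),.034*np.sin(a)+k*.096,o(a,.032)] for k in map(int,sys.argv[2:])]+[np.c_[o(y,q),y,o(y,.032)] for q in(-.05,.05)]+[np.c_[x,o(x,q),o(x,.034)] for q in(-.156,.156)])
for n,im,pr in(("wrist",w["color"],lambda X:wproj(s,w,X)),("top",t["color"],lambda X:tproj(t,X))):
    D=edges(im); h,wd=D.shape
    def c(q):
        cs,sn=np.cos(q[2]),np.sin(q[2]); uv=pr(M@np.array([[cs,-sn,0],[sn,cs,0],[0,0,1]]).T+[q[0],q[1],0]).astype(np.float32)
        d=cv2.remap(D,uv[None,:,0],uv[None,:,1],cv2.INTER_LINEAR,borderValue=5); return np.minimum(d,5).mean()
    b=min((minimize(c,[.5294+i,-.178+j,-.01],method="Nelder-Mead",options=dict(initial_simplex=np.array([.5294+i,-.178+j,-.01])+np.array([[0,0,0],[.003,0,0],[0,.003,0],[0,0,.015]]))) for i in(-.005,0,.005) for j in(-.005,0,.005)),key=lambda r:r.fun)
    print(n,b.x.round(4),round(b.fun,2))
z=s["ee_pos"][2]-.0257+.074
print("lid wrist",fitc(w["color"],lambda X:wproj(s,w,X),s["ee_pos"],z=z),"top",fitc(t["color"],lambda X:tproj(t,X),s["ee_pos"],z=z))
E
python3 rackfit.py w4 -1 0
```

```text
time_s: 9.0
ee_pos: [0.5194, -0.0625, 0.1455]
tool_rot: [-0.61, 3.082, -0.0]
contact_force: [-0.2, 0.6, -2.8]
grip_width: 0.0573
gripper_force: 30.7
time_s: 9.67
ee_pos: [0.5297, -0.0816, 0.1458]
tool_rot: [-0.613, 3.081, 0.0]
contact_force: [0.1, -0.2, -1.9]
grip_width: 0.0566
gripper_force: 30.6
[ 0.5297 -0.0816  0.1458] [-0.613  3.081  0.   ] 30.57819664478302
wrist [ 0.5295 -0.1755 -0.0113] 1.34
top [ 0.5392 -0.1779 -0.0969] 1.67
lid wrist (array([ 0.5277, -0.0824]), np.float64(-42.4)) top (array([ 0.5305, -0.0811]), np.float64(-2.9))
```

View pics/w4.png

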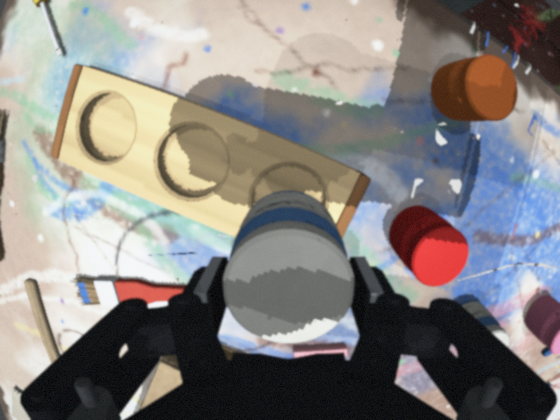

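The held jar is upright, centred over the left well, which shows at (288,185). Rack fit gives the well at about (0.5305,-0.0805). Lowering.

```bash
python3 -m crank '{"jaw":[0.66,0.66,0.66,0.66,0.66,0.66,0.66,0.66],"dp":[[0.001,0.001,-0.02],[0.001,0.001,-0.045],[0.001,0.001,-0.065],[0.001,0.001,-0.075],[0.001,0.001,-0.08],[0.001,0.001,-0.085],[0.001,0.001,-0.09],[0.001,0.001,-0.093]],"angular":[[0,0,0],[0,0,0],[0,0,0],[0,0,0],[0,0,0],[0,0,0],[0,0,0],[0,0,0]]}'; python3 -c "
from rig import env;s=env.sense();print(s['gripper_force'],s['contact_force'],s['wrist_torque'],s['ee_pos'])"
```

```text
time_s: 10.43
ee_pos: [0.5313, -0.0812, 0.0531]
tool_rot: [-0.611, 3.08, -0.0]
contact_force: [-0.1, -0.3, -2.0]
grip_width: 0.0567
gripper_force: 30.6
30.60971975326538 [-0.05115812 -0.30569975 -2.0467348 ] [0.08659693 0.0206395  0.05060336] [ 0.53128532 -0.08124285  0.05307349]
```

```bash
python3 -m crank '{"jaw":[0.66,0.66,0.66,0.66,0.66,0.66,0.66,0.66],"dp":[[0,0,-0.005],[0,0,-0.009],[0,0,-0.013],[0,0,-0.016],[0,0,-0.018],[0,0,-0.019],[0,0,-0.019],[0,0,-0.019]],"angular":[[0,0,0],[0,0,0],[0,0,0],[0,0,0],[0,0,0],[0,0,0],[0,0,0],[0,0,0]]}'
```

```text
time_s: 11.1
ee_pos: [0.531, -0.0813, 0.034]
tool_rot: [-0.612, 3.081, -0.0]
contact_force: [-0.7, 0.3, 0.7]
grip_width: 0.0567
gripper_force: 30.7
```

```bash
python3 -m crank '{"jaw":[0.68,0.7,0.75,0.8,0.9,1,1,1],"dp":[[0,0,0],[0,0,0],[0,0,0],[0,0,0],[0,0,0],[0,0,0],[0,0,0.01],[0,0,0.03]],"angular":[[0,0,0],[0,0,0],[0,0,0],[0,0,0],[0,0,0],[0,0,0],[0,0,0],[0,0,0]]}'
python3 -m crank '{"jaw":[1,1,1,1,1,1,1,1],"dp":[[0,0,0.035],[0,0,0.07],[0,0.01,0.105],[-0.005,0.035,0.13],[-0.015,0.065,0.14],[-0.025,0.1,0.14],[-0.035,0.135,0.14],[-0.045,0.17,0.14]],"angular":[[0,0,0],[0,0,0],[0,0,0],[0,0,0],[0,0,0],[0,0,0],[0,0,0],[0,0,0]]}'
python3 -m crank '{"jaw":[1,1,1,1,1,1,1,1],"dp":[[-0.008,0.035,0],[-0.018,0.07,0],[-0.028,0.105,0],[-0.038,0.14,0],[-0.046,0.175,0],[-0.054,0.205,0],[-0.06,0.23,0],[-0.06,0.236,0]],"angular":[[0,0,0],[0,0,0],[0,0,0],[0,0,0],[0,0,0],[0,0,0],[0,0,0],[0,0,0]]}'
python3 weigh.py
python3 - <<'E'
from h import *
s=env.sense(); w=vision.grab_frame("wrist"); t=vision.grab_frame("top"); print(s["ee_pos"],s["joint_pos"].round(2))
pw=lambda X:wproj(s,w,X); pt=lambda X:tproj(t,X)
for x0,z in(((.4255,.325),.074),((.5900,.192),.074),((.5305,-.0805),.082)): print(fitc(w["color"],pw,x0,z=z),fitc(t["color"],pt,x0,z=z))
cv2.imwrite("pics/w5.png",np.hstack([cv2.resize(w["color"],(400,300)),cv2.resize(t["color"][140:290,240:440],(400,300))])[...,::-1])
E
```

```text
time_s: 11.77
ee_pos: [0.5291, -0.0813, 0.0617]
tool_rot: [0.61, -3.077, -0.001]
contact_force: [-0.3, 0.9, 0.0]
grip_width: 0.0852
gripper_force: 0.0
time_s: 12.43
ee_pos: [0.4852, 0.09, 0.2049]
tool_rot: [-0.61, 3.08, 0.001]
contact_force: [0.8, 0.3, 0.5]
grip_width: 0.0853
gripper_force: 0.0
time_s: 13.1
ee_pos: [0.4245, 0.3276, 0.2038]
tool_rot: [0.616, -3.08, -0.001]
contact_force: [0.4, -0.6, 0.3]
grip_width: 0.0854
gripper_force: 0.0
F [-0.5  -0.19  0.04] [0.4  0.49 0.42] tau [ 7.100e-01 -2.778e+01  3.485e+01  6.890e+00  2.000e-02 -6.000e-02] 0.0 [0.4262 0.3237 0.2041] 13.4
[0.42623741 0.32371073 0.20409738] [ 1.03 -0.13 -0.09  0.   -1.62 -2.21]
(array([0.4255, 0.3266]), np.float64(-48.6)) (array([0.4259, 0.3279]), np.float64(-34.3))
(array([0.5891, 0.1925]), np.float64(-49.5)) (array([0.5932, 0.1935]), np.float64(-39.4))
(array([ 0.5225, -0.0885]), np.float64(-0.0)) (array([ 0.5314, -0.0798]), np.float64(-31.8))
```

View pics/w5.png

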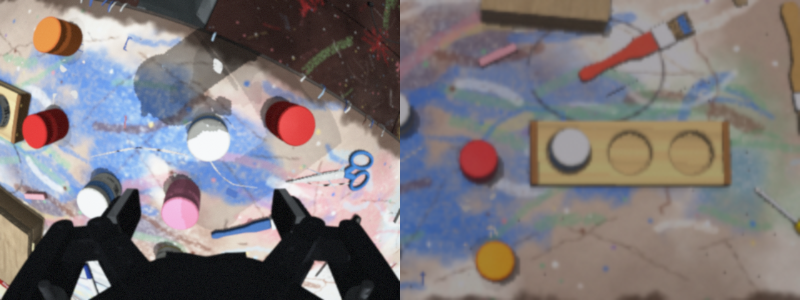

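The left half shows the second blue jar's lid at (208,138), under the hand. The right half shows the first jar seated in the left well at (570,149). Next I'll grasp and lift the second jar.

```bash
python3 -m crank '{"jaw":[1,1,1,1,1,1,1,1],"dp":[[0,0.003,-0.035],[0,0.003,-0.07],[0,0.003,-0.105],[0,0.003,-0.13],[0,0.003,-0.155],[0,0.003,-0.172],[0,0.003,-0.179],[0,0.003,-0.179]],"angular":[[0,0,0],[0,0,0],[0,0,0],[0,0,0],[0,0,0],[0,0,0],[0,0,0],[0,0,0]]}'
python3 -m crank '{"jaw":[0.85,0.75,0.72,0.7,0.69,0.685,0.68,0.68],"dp":[[0,0,0],[0,0,0],[0,0,0],[0,0,0],[0,0,0],[0,0,0],[0,0,0],[0,0,0]],"angular":[[0,0,0],[0,0,0],[0,0,0],[0,0,0],[0,0,0],[0,0,0],[0,0,0],[0,0,0]]}'
python3 -m crank '{"jaw":[0.675,0.675,0.67,0.67,0.665,0.665,0.66,0.66],"dp":[[0,0,0],[0,0,0],[0,0,0],[0,0,0],[0,0,0],[0,0,0],[0,0,0],[0,0,0]],"angular":[[0,0,0],[0,0,0],[0,0,0],[0,0,0],[0,0,0],[0,0,0],[0,0,0],[0,0,0]]}'
```

```text
time_s: 14.17
ee_pos: [0.4253, 0.3263, 0.0229]
tool_rot: [0.61, -3.08, 0.003]
contact_force: [1.0, -0.6, 0.8]
grip_width: 0.0855
gripper_force: 0.0
time_s: 14.83
ee_pos: [0.4261, 0.3275, 0.025]
tool_rot: [-0.611, 3.081, -0.001]
contact_force: [1.2, -3.2, 2.0]
grip_width: 0.0582
gripper_force: 1.7
time_s: 15.5
ee_pos: [0.4262, 0.3275, 0.0252]
tool_rot: [-0.611, 3.081, -0.001]
contact_force: [1.9, -5.0, 5.9]
grip_width: 0.0568
gripper_force: 30.6
```

```bash
python3 -m crank '{"jaw":[0.66,0.66,0.66,0.66,0.66,0.66,0.66,0.66],"dp":[[0,0,0.005],[0,0,0.01],[0,0,0.03],[0,0,0.06],[0,0,0.09],[0,0,0.115],[0,0,0.12],[0,0,0.12]],"angular":[[0,0,0],[0,0,0],[0,0,0],[0,0,0],[0,0,0],[0,0,0],[0,0,0],[0,0,0]]}'; python3 weigh.py
```

```text
time_s: 16.17
ee_pos: [0.4257, 0.3289, 0.1457]
tool_rot: [-0.612, 3.08, 0.005]
contact_force: [-1.1, -0.0, -5.9]
grip_width: 0.0569
gripper_force: 31.2
F [-0.16 -0.51 -5.48] [0.32 0.27 0.66] tau [  0.   -31.74  38.36   8.07  -0.    -0.  ] 31.1 [0.4251 0.3272 0.1425] 16.4667
```

At about 5.4 N this is the full one. I'll set it back gently and stow the third jar first.

```bash
python3 -m crank '{"jaw":[0.66,0.66,0.66,0.66,0.66,0.66,0.66,0.66],"dp":[[0,0,-0.025],[0,0,-0.055],[0,0,-0.08],[0,0,-0.1],[0,0,-0.109],[0,0,-0.113],[0,0,-0.116],[0,0,-0.117]],"angular":[[0,0,0],[0,0,0],[0,0,0],[0,0,0],[0,0,0],[0,0,0],[0,0,0],[0,0,0]]}'
python3 -m crank '{"jaw":[0.66,0.66,0.66,0.66,0.66,0.66,0.66,0.66],"dp":[[0,0,-0.001],[0,0,-0.002],[0,0,-0.003],[0,0,-0.003],[0,0,-0.003],[0,0,-0.003],[0,0,-0.003],[0,0,-0.003]],"angular":[[0,0,0],[0,0,0],[0,0,0],[0,0,0],[0,0,0],[0,0,0],[0,0,0],[0,0,0]]}'
```

```text
time_s: 17.13
ee_pos: [0.4262, 0.3281, 0.0283]
tool_rot: [-0.611, 3.08, 0.001]
contact_force: [-0.2, -0.4, -4.6]
grip_width: 0.0572
gripper_force: 30.9
time_s: 17.8
ee_pos: [0.4261, 0.3281, 0.0252]
tool_rot: [-0.612, 3.08, 0.001]
contact_force: [0.6, 0.6, -0.9]
grip_width: 0.0565
gripper_force: 31.3
```

```bash
python3 -m crank '{"jaw":[0.67,0.68,0.7,0.75,0.85,1,1,1],"dp":[[0,0,0],[0,0,0],[0,0,0],[0,0,0],[0,0,0],[0,0,0],[0,0,0.01],[0,0,0.03]],"angular":[[0,0,0],[0,0,0],[0,0,0],[0,0,0],[0,0,0],[0,0,0],[0,0,0],[0,0,0]]}'
python3 -m crank '{"jaw":[1,1,1,1,1,1,1,1],"dp":[[0,0,0.035],[0,0,0.07],[0,0,0.105],[0.02,-0.017,0.13],[0.045,-0.037,0.15],[0.07,-0.058,0.15],[0.095,-0.079,0.15],[0.12,-0.1,0.15]],"angular":[[0,0,0],[0,0,0],[0,0,0],[0,0,0],[0,0,0],[0,0,0],[0,0,0],[0,0,0]]}'
python3 -m crank '{"jaw":[1,1,1,1,1,1,1,1],"dp":[[0.025,-0.02,0],[0.04,-0.033,0],[0.044,-0.036,0],[0.044,-0.036,0],[0.044,-0.036,0],[0.044,-0.036,0],[0.044,-0.036,0],[0.044,-0.036,0]],"angular":[[0,0,0],[0,0,0],[0,0,0],[0,0,0],[0,0,0],[0,0,0],[0,0,0],[0,0,0]]}'
python3 - <<'E'
from h import *
s=env.sense(); w=vision.grab_frame("wrist"); t=vision.grab_frame("top"); print(s["ee_pos"],s["joint_pos"].round(2),s["contact_force"])
pw=lambda X:wproj(s,w,X); pt=lambda X:tproj(t,X)
for x0,z in(((.4260,.327),.074),((.5910,.192),.074)): print(fitc(w["color"],pw,x0,z=z),fitc(t["color"],pt,x0,z=z))
E
```

```text
time_s: 18.47
ee_pos: [0.4246, 0.3264, 0.0528]
tool_rot: [0.61, -3.078, 0.004]
contact_force: [1.0, 0.1, 0.6]
grip_width: 0.0853
gripper_force: 0.0
time_s: 19.13
ee_pos: [0.5469, 0.2268, 0.2062]
tool_rot: [-0.612, 3.08, 0.002]
contact_force: [-0.2, 1.0, -0.6]
grip_width: 0.0853
gripper_force: 0.0
time_s: 19.8
ee_pos: [0.5892, 0.1925, 0.205]
tool_rot: [-0.614, 3.081, 0.001]
contact_force: [-0.6, -0.2, 0.2]
grip_width: 0.0852
gripper_force: 0.0
[0.58923791 0.19250617 0.20503717] [ 0.64  0.09  0.14 -0.   -1.62 -1.82] [-0.57784025 -0.21476166  0.23085847]
(array([0.4264, 0.3254]), np.float64(-18.0)) (array([0.4263, 0.3298]), np.float64(0.7))
(array([0.5924, 0.1926]), np.float64(-57.6)) (array([0.5942, 0.194 ]), np.float64(-35.6))
```

```bash
python3 -m crank '{"jaw":[1,1,1,1,1,1,1,1],"dp":[[0.003,0,-0.035],[0.003,0,-0.07],[0.003,0,-0.105],[0.003,0,-0.13],[0.003,0,-0.155],[0.003,0,-0.172],[0.003,0,-0.179],[0.003,0,-0.179]],"angular":[[0,0,0],[0,0,0],[0,0,0],[0,0,0],[0,0,0],[0,0,0],[0,0,0],[0,0,0]]}'
python3 -m crank '{"jaw":[0.85,0.75,0.72,0.7,0.69,0.685,0.68,0.68],"dp":[[0,0,0],[0,0,0],[0,0,0],[0,0,0],[0,0,0],[0,0,0],[0,0,0],[0,0,0]],"angular":[[0,0,0],[0,0,0],[0,0,0],[0,0,0],[0,0,0],[0,0,0],[0,0,0],[0,0,0]]}'
python3 -m crank '{"jaw":[0.675,0.675,0.67,0.67,0.665,0.665,0.66,0.66],"dp":[[0,0,0],[0,0,0],[0,0,0],[0,0,0],[0,0,0],[0,0,0],[0,0,0],[0,0,0]],"angular":[[0,0,0],[0,0,0],[0,0,0],[0,0,0],[0,0,0],[0,0,0],[0,0,0],[0,0,0]]}'
python3 -m crank '{"jaw":[0.66,0.66,0.66,0.66,0.66,0.66,0.66,0.66],"dp":[[0,0,0.005],[0,0,0.01],[0,0,0.03],[0,0,0.06],[0,0,0.09],[0,0,0.115],[0,0,0.12],[0,0,0.12]],"angular":[[0,0,0],[0,0,0],[0,0,0],[0,0,0],[0,0,0],[0,0,0],[0,0,0],[0,0,0]]}'; python3 weigh.py
```

```text
time_s: 20.57
ee_pos: [0.5916, 0.1913, 0.0236]
tool_rot: [0.611, -3.078, 0.002]
contact_force: [0.3, 0.0, 0.3]
grip_width: 0.0854
gripper_force: 0.0
time_s: 21.23
ee_pos: [0.5929, 0.1919, 0.0258]
tool_rot: [-0.612, 3.081, 0.001]
contact_force: [0.2, 0.2, 1.2]
grip_width: 0.0578
gripper_force: 0.5
time_s: 21.9
ee_pos: [0.593, 0.1919, 0.026]
tool_rot: [-0.612, 3.081, 0.001]
contact_force: [-0.9, 3.5, 5.3]
grip_width: 0.057
gripper_force: 30.3
time_s: 22.57
ee_pos: [0.5936, 0.1918, 0.1479]
tool_rot: [-0.61, 3.078, 0.002]
contact_force: [-0.3, 0.7, -1.7]
grip_width: 0.0569
gripper_force: 30.4
F [ 0.18  0.24 -1.91] [0.32 0.59 0.75] tau [-4.000e-02 -4.180e+01  3.636e+01  7.380e+00 -2.000e-02  0.000e+00] 30.4 [0.5921 0.1913 0.1436] 22.8667
```

This one is light, at about 1.9 N. It goes to the right well (well_2, about (0.529,-0.2725)).

```bash
python3 -m crank '{"jaw":[0.66,0.66,0.66,0.66,0.66,0.66,0.66,0.66],"dp":[[-0.004,-0.03,0],[-0.009,-0.065,0],[-0.014,-0.1,0],[-0.019,-0.135,0],[-0.024,-0.17,0],[-0.029,-0.205,0],[-0.034,-0.24,0],[-0.039,-0.275,0]],"angular":[[0,0,0],[0,0,0],[0,0,0],[0,0,0],[0,0,0],[0,0,0],[0,0,0],[0,0,0]]}'
python3 -m crank '{"jaw":[0.66,0.66,0.66,0.66,0.66,0.66,0.66,0.66],"dp":[[-0.005,-0.035,0],[-0.01,-0.07,0],[-0.015,-0.105,0],[-0.019,-0.14,0],[-0.023,-0.17,0],[-0.025,-0.184,0],[-0.025,-0.189,0],[-0.025,-0.189,0]],"angular":[[0,0,0],[0,0,0],[0,0,0],[0,0,0],[0,0,0],[0,0,0],[0,0,0],[0,0,0]]}'
python3 rackfit.py w6 0
```

```text
time_s: 23.53
ee_pos: [0.5529, -0.0849, 0.1449]
tool_rot: [0.612, -3.08, -0.0]
contact_force: [-0.5, -0.1, -0.8]
grip_width: 0.057
gripper_force: 30.4
time_s: 24.2
ee_pos: [0.5281, -0.2732, 0.1445]
tool_rot: [0.608, -3.081, -0.001]
contact_force: [0.8, 0.5, -2.2]
grip_width: 0.057
gripper_force: 30.4
[ 0.5281 -0.2732  0.1445] [ 6.080e-01 -3.081e+00 -1.000e-03] 30.445309281349182
wrist [ 0.5296 -0.1796 -0.0087] 1.58
top [ 0.5323 -0.1756 -0.0091] 2.5
lid wrist (array([ 0.5279, -0.2731]), np.float64(-37.2)) top (array([ 0.5285, -0.2698]), np.float64(-1.2))
```

View pics/w6.png

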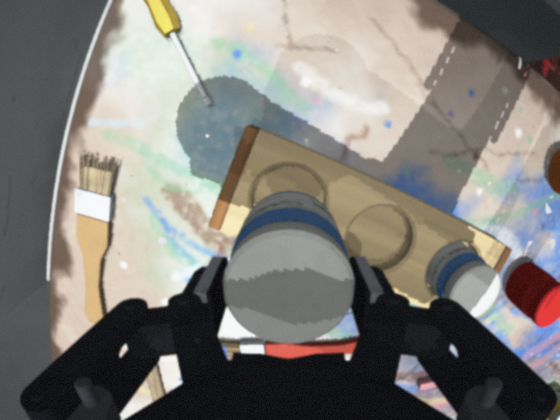

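The jar is upright over the right well at (288,190), the same alignment that worked before. The first jar is seated at (463,278). Lowering.

```bash
python3 -m crank '{"jaw":[0.66,0.66,0.66,0.66,0.66,0.66,0.66,0.66],"dp":[[0.001,0,-0.02],[0.001,0,-0.045],[0.001,0,-0.065],[0.001,0,-0.075],[0.001,0,-0.08],[0.001,0,-0.085],[0.001,0,-0.09],[0.001,0,-0.093]],"angular":[[0,0,0],[0,0,0],[0,0,0],[0,0,0],[0,0,0],[0,0,0],[0,0,0],[0,0,0]]}'; python3 -c "
from rig import env;s=env.sense();print(s['gripper_force'],s['contact_force'],s['wrist_torque'],s['ee_pos'])"
```

```text
time_s: 24.97
ee_pos: [0.5304, -0.2722, 0.0532]
tool_rot: [-0.612, 3.08, -0.001]
contact_force: [-0.4, -0.1, -1.0]
grip_width: 0.0568
gripper_force: 30.5
30.46119511127472 [-0.37591826 -0.06974421 -0.96358156] [-0.00138543  0.03103911 -0.01081073] [ 0.53038165 -0.27218821  0.05315948]
```

```bash
python3 -m crank '{"jaw":[0.66,0.66,0.66,0.66,0.66,0.66,0.66,0.66],"dp":[[0,0,-0.005],[0,0,-0.009],[0,0,-0.013],[0,0,-0.016],[0,0,-0.018],[0,0,-0.019],[0,0,-0.019],[0,0,-0.019]],"angular":[[0,0,0],[0,0,0],[0,0,0],[0,0,0],[0,0,0],[0,0,0],[0,0,0],[0,0,0]]}';  python3 -c "
from rig import env;s=env.sense();print(s['gripper_force'],s['contact_force'],s['wrist_torque'],s['ee_pos'])"
```

```text
time_s: 25.63
ee_pos: [0.5299, -0.2724, 0.0341]
tool_rot: [-0.612, 3.081, -0.0]
contact_force: [-1.2, 1.9, 3.2]
grip_width: 0.057
gripper_force: 30.7
30.65162479877472 [-1.2411043   1.9089667   3.19593096] [ 0.53240586  0.50961753 -0.01893462] [ 0.5299112  -0.2723612   0.03405542]
```

```bash
python3 -m crank '{"jaw":[0.68,0.7,0.75,0.8,0.9,1,1,1],"dp":[[0,0,0],[0,0,0],[0,0,0],[0,0,0],[0,0,0],[0,0,0],[0,0,0.01],[0,0,0.03]],"angular":[[0,0,0],[0,0,0],[0,0,0],[0,0,0],[0,0,0],[0,0,0],[0,0,0],[0,0,0]]}'
python3 -m crank '{"jaw":[1,1,1,1,1,1,1,1],"dp":[[0,0,0.035],[0,0,0.07],[0,0,0.105],[-0.004,0.025,0.13],[-0.01,0.058,0.14],[-0.016,0.093,0.14],[-0.022,0.128,0.14],[-0.028,0.163,0.14]],"angular":[[0,0,0],[0,0,0],[0,0,0],[0,0,0],[0,0,0],[0,0,0],[0,0,0],[0,0,0]]}'
python3 -m crank '{"jaw":[1,1,1,1,1,1,1,1],"dp":[[-0.006,0.035,0],[-0.012,0.07,0],[-0.018,0.105,0],[-0.024,0.14,0],[-0.03,0.175,0],[-0.036,0.21,0],[-0.042,0.245,0],[-0.048,0.28,0]],"angular":[[0,0,0],[0,0,0],[0,0,0],[0,0,0],[0,0,0],[0,0,0],[0,0,0],[0,0,0]]}'
python3 -m crank '{"jaw":[1,1,1,1,1,1,1,1],"dp":[[-0.006,0.035,0],[-0.012,0.07,0],[-0.018,0.105,0],[-0.024,0.135,0],[-0.028,0.15,0],[-0.028,0.156,0],[-0.028,0.156,0],[-0.028,0.156,0]],"angular":[[0,0,0],[0,0,0],[0,0,0],[0,0,0],[0,0,0],[0,0,0],[0,0,0],[0,0,0]]}'
python3 - <<'E'
from h import *
s=env.sense(); w=vision.grab_frame("wrist"); t=vision.grab_frame("top"); print(s["ee_pos"],s["contact_force"])
pw=lambda X:wproj(s,w,X); pt=lambda X:tproj(t,X)
print(fitc(w["color"],pw,(.426,.327)),fitc(t["color"],pt,(.426,.327)))
for x0 in((.531,-.081),(.529,-.273)): print(fitc(t["color"],pt,x0,z=.082))
cv2.imwrite("pics/w7.png",np.hstack([cv2.resize(w["color"],(400,300)),cv2.resize(t["color"][140:290,240:440],(400,300))])[...,::-1])
E
```

```text
time_s: 26.3
ee_pos: [0.5281, -0.2717, 0.0615]
tool_rot: [0.61, -3.077, -0.004]
contact_force: [0.3, 0.2, -0.6]
grip_width: 0.0855
gripper_force: 0.0
time_s: 26.97
ee_pos: [0.5013, -0.1081, 0.2048]
tool_rot: [-0.61, 3.08, -0.0]
contact_force: [1.0, 0.7, 0.3]
grip_width: 0.0855
gripper_force: 0.0
time_s: 27.63
ee_pos: [0.4531, 0.1723, 0.2048]
tool_rot: [-0.612, 3.08, 0.001]
contact_force: [0.3, -0.0, -0.2]
grip_width: 0.0858
gripper_force: 0.0
time_s: 28.3
ee_pos: [0.426, 0.3261, 0.204]
tool_rot: [-0.611, 3.081, -0.0]
contact_force: [-0.0, -1.1, -0.4]
grip_width: 0.086
gripper_force: 0.0
[0.42604183 0.3260814  0.20399729] [-0.02497957 -1.13125044 -0.42318226]
(array([0.4256, 0.3273]), np.float64(-47.9)) (array([0.4264, 0.3285]), np.float64(-34.4))
(array([ 0.5313, -0.0797]), np.float64(-31.9))
(array([ 0.5303, -0.2697]), np.float64(-29.8))
```

View pics/w7.png

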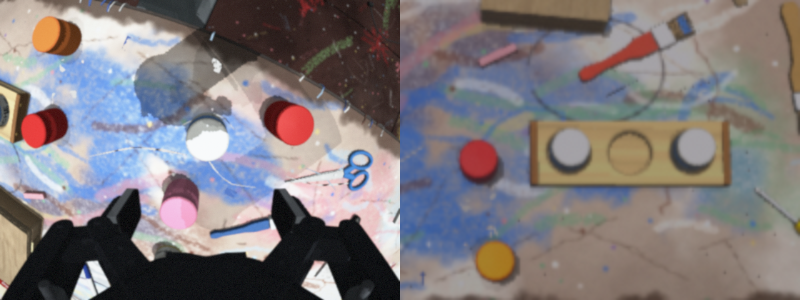

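Both light jars are seated, at (570,149) and (694,149) in the right half. The full jar stands at (208,138) in the left half. Now for the final grasp and lift until its underside is at about 0.20 m.

```bash
python3 -m crank '{"jaw":[1,1,1,1,1,1,1,1],"dp":[[0,0.001,-0.035],[0,0.001,-0.07],[0,0.001,-0.105],[0,0.001,-0.13],[0,0.001,-0.155],[0,0.001,-0.172],[0,0.001,-0.179],[0,0.001,-0.179]],"angular":[[0,0,0],[0,0,0],[0,0,0],[0,0,0],[0,0,0],[0,0,0],[0,0,0],[0,0,0]]}'
python3 -m crank '{"jaw":[0.85,0.75,0.72,0.7,0.69,0.685,0.68,0.68],"dp":[[0,0,0],[0,0,0],[0,0,0],[0,0,0],[0,0,0],[0,0,0],[0,0,0],[0,0,0]],"angular":[[0,0,0],[0,0,0],[0,0,0],[0,0,0],[0,0,0],[0,0,0],[0,0,0],[0,0,0]]}'
python3 -m crank '{"jaw":[0.675,0.675,0.67,0.67,0.665,0.665,0.66,0.66],"dp":[[0,0,0],[0,0,0],[0,0,0],[0,0,0],[0,0,0],[0,0,0],[0,0,0],[0,0,0]],"angular":[[0,0,0],[0,0,0],[0,0,0],[0,0,0],[0,0,0],[0,0,0],[0,0,0],[0,0,0]]}'
python3 -m crank '{"jaw":[0.66,0.66,0.66,0.66,0.66,0.66,0.66,0.66],"dp":[[0,0,0.005],[0,0,0.015],[0,0,0.04],[0,0,0.07],[0,0,0.1],[0,0,0.13],[0,0,0.155],[0,0,0.175]],"angular":[[0,0,0],[0,0,0],[0,0,0],[0,0,0],[0,0,0],[0,0,0],[0,0,0],[0,0,0]]}'
python3 -m crank '{"jaw":[0.66,0.66,0.66,0.66,0.66,0.66,0.66,0.66],"dp":[[0,0,0.015],[0,0,0.022],[0,0,0.025],[0,0,0.025],[0,0,0.025],[0,0,0.025],[0,0,0.025],[0,0,0.025]],"angular":[[0,0,0],[0,0,0],[0,0,0],[0,0,0],[0,0,0],[0,0,0],[0,0,0],[0,0,0]]}'
python3 weigh.py
python3 - <<'E'
from h import *
s=env.sense();print(s["qvel"].round(3)); w=vision.grab_frame("wrist"); cv2.imwrite("pics/w8.png",w["color"][...,::-1])
E
```

```text
time_s: 29.07
ee_pos: [0.4255, 0.3261, 0.0231]
tool_rot: [0.609, -3.08, 0.003]
contact_force: [0.5, -0.6, -0.2]
grip_width: 0.0857
gripper_force: 0.0
time_s: 29.73
ee_pos: [0.4258, 0.3277, 0.0247]
tool_rot: [-0.612, 3.081, 0.0]
contact_force: [0.2, 0.6, 0.3]
grip_width: 0.0582
gripper_force: 0.2
time_s: 30.4
ee_pos: [0.4259, 0.3277, 0.0249]
tool_rot: [-0.611, 3.081, 0.0]
contact_force: [-1.0, -1.6, 5.4]
grip_width: 0.0567
gripper_force: 30.7
time_s: 31.07
ee_pos: [0.4257, 0.3279, 0.2018]
tool_rot: [-0.611, 3.081, 0.002]
contact_force: [-0.4, -0.6, -5.2]
grip_width: 0.0569
gripper_force: 31.1
time_s: 31.73
ee_pos: [0.4256, 0.3275, 0.2237]
tool_rot: [0.611, -3.08, 0.001]
contact_force: [0.1, -0.1, -6.2]
grip_width: 0.0571
gripper_force: 31.1
F [-0.25 -0.01 -5.2 ] [0.75 0.26 0.55] tau [  0.   -30.73  37.24   7.85   0.    -0.  ] 31.1 [0.4258 0.3277 0.2245] 32.0333
[ 0.    -0.     0.001 -0.    -0.001 -0.002]
```

View pics/w8.png

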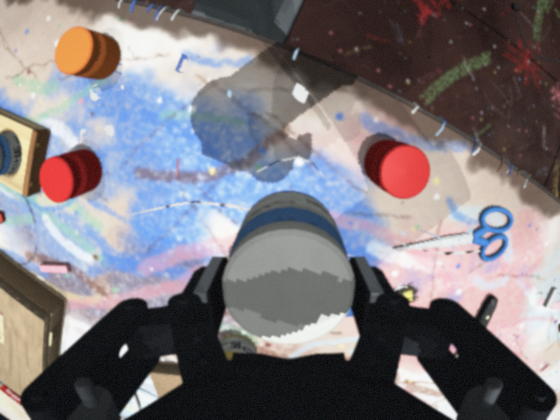

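The full jar is held upright and still in the gripper, its lid at (288,285), with its underside at about 0.20 m.

```bash
python3 -c "
from rig import hand_in; print(hand_in())"
```

```text
the job is handed in; nothing more can be done
None
```

The job is handed in: the two lighter jars (about 2 N each) are seated in the left and right wells of the rack, and the full jar (about 5.2 N) is held upright and still at about 31 N grip, its underside about 20 cm above the bench.

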